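# Lock the lid of the vacuum sample chamber

### The job

Lock the lid of the vacuum sample chamber: turn its two black captive bolt knobs clockwise, one after the other, until each is fully home at its end stop. The small red vent knob between them must stay as it is.

Things in the scene. Friction and masses are not known exactly. Their poses are not given: they have to be found in the camera images.
- chamber: fixed vacuum sample chamber, a low metal box: foot plate 130 x 240 mm, white lid 106 x 222 mm, its top 60 mm above the worktop. Origin at the centre of its underside, on the worktop; z up, y along its long side, x across it, toward the steel port stub at the rear. Three knobs in a row on the lid: black bolts at y = +75 and -75 mm, red vent at y = 0
- bolt_left (a joint): bolt with black bar grip at chamber x 0, y +75 mm, vertical axis: bar 44 long, 14 thick on a steel disc of diameter 40; disc top 68, bar top 100 mm above the worktop. Value (rad) grows clockwise seen from above: 0 = bar along chamber x, 1.571 = end stop, bar along chamber y; so the bar points at (chamber yaw - value) from world x. Starts at 0.2 to 0.6. Friction 0.08 N m holds it; never rises
- bolt_right (a joint): bolt with black bar grip at chamber x 0, y -75 mm, vertical axis: bar 44 long, 14 thick on a steel disc of diameter 40; disc top 68, bar top 100 mm above the worktop. Value (rad) grows clockwise seen from above: 0 = bar along chamber x, 1.571 = end stop, bar along chamber y; so the bar points at (chamber yaw - value) from world x. Starts at 0.2 to 0.6. Friction 0.08 N m holds it; never rises
- vent (a joint): small red vent knob at the middle of the lid (chamber x = y = 0): bar 22 x 8 mm, disc of diameter 22, top 81 mm above the worktop. Value in rad, grows clockwise seen from above; 0 = closed, as it starts and must stay (bar along the chamber's x)

How it is judged:
By the outcome, as a careful person would: the job done as asked, in the order asked, and still so for the second after the job is handed in, with the robot touching nothing.
It also fails if it takes over 34 s, if anything falls off the work surface, if the arm or the gripper's body presses on something with over 40 N, if the wrist force passes 120 N, or if a joint passes its speed limit or range.

### The arm

A 6-joint arm with a two-finger parallel gripper is mounted at the origin on a cart in front of the work surface, level with it; the furniture and walls round the work are solid. World frame = base frame: x ahead of the robot, y to its left, z up, the work surface at z = 0. Lengths are in m, angles in rad, forces in N, time in s.
With the tool pointing down it reaches from about 0.35 to 0.725 m from the base axis. Payload 6 kg.
Tool frame: the origin (TCP) lies where the fingers leave the gripper's body, on its centre line; the fingertips stand 73 mm ahead of it and the grasp point (between the pads) lies 54 mm ahead of it; z points along the fingers, y is the direction in which the jaws open and shut (so a half turn about z gives the same grasp; the last joint's range is limited). The gripper opens to 85 mm and grips with 20 to 120 N. Pads are 22 mm wide; open, the fingers measure 114 mm over their backs; the gripper's body (76 mm by 85 mm) begins 54 mm behind the grasp point. The pads swing forward as they close: fully open they stand 13 mm farther back than shut.
Start: joints at [-0.86, 0.04, 0.085, 0, -1.615, -0.334], TCP at [0.221, -0.558, 0.304] pointing down, gripper open.
Joint ranges: [-2.56, 2.56], [-1.29, 2.01], [-1.08, 1.49], [-3.29, 1.98], [-2.81, -0.18], [-2.99, 2.99]. Speed limits (rad/s): [2.57, 2.57, 3.01, 3.14, 3.14, 3.14].

### API

Orientations are given as a unit quaternion [w, x, y, z].
In Python, from workcell import read_state, camera, job_done, find_in, silhouettes gives the robot as it stands.
- The arm moves only by the tool jog_arm, never from a script. Its argument "targets" is a list of rows, each an object of numbers: "tx", "ty", "tz": the shift along the tool's x, y, z in m; "twist": the turn about the tool's z in degrees; "grip": the closure, from 0 (fully open) to 1 (shut). A call has exactly 8 rows; each row is the pose to reach, as a shift and turn from the pose commanded when the call began, along the tool's axes at that moment; what a row does not reach only later rows make up. A row lasts 1/8 s, in which the tool goes at most 62.5 mm and 10.7 degrees, less where a joint would pass 70% of its speed; a pose out of reach is approached as far as the arm can. A call with a gripper value outside its range is refused whole. The fingers move at their own pace and stop on an object; "grip_force" is the grip in N (left out, the last holds). Time passes only in rows, so rows that repeat a pose let the fingers close, or fill a call up. It gives the time, the measured TCP pose, the force and the opening at its end, in the units of the state.
- read_state(): the state, without advancing time (a new reading comes with each control period).
- camera(name): name is "scene" or "top" or "wrist"; returns a dict with "img" (384x512x3 uint8, red, green, blue), "mtx" (3x3 intrinsics, pixels), "view" (4x4, takes a point from world to camera coordinates). Camera axes: x right, y up, looking along -z (the intrinsics and any distortion apply to the point x, -y, -z); pixel columns grow to the right and rows downward; lengths in m; the calibration is good to about 2 mm. A picture is of the moment at which its call begins. There is no depth.
- job_done(): hands the job in, once; it reports no verdict.
Trained networks look in the newest picture that a camera, given by its name, has taken for a name from the list of things; names that differ only in an ending like _2 or _b are one class to them, and where a whole thing is asked for, a point or a joint stands for the part that bears it (a point fixed in the world has none). Each returns a list of dicts, best first, with "p" (0 to 1); they miss things now and then, are a little off and sometimes report something else, mostly with a low value. They report only what shows in the picture. A call takes as long as a camera call.
- find_in(thing, camera): "box" ([left, top, right, bottom] as shares, 0 to 1, of the picture: columns of its width, rows of its height, round what is visible of it).
- silhouettes(thing, camera): "pixels" (384x512 bool, what is visible of it) and "box" ([left, top, right, bottom] as shares, 0 to 1, of the picture: columns of its width, rows of its height, round what is visible of it).
The state is a dict: "time": time; "joint_pos": joint angles; "qvel": joint speeds; "tau": joint torques, N m; "tool_pos": TCP position; "ee_rot": TCP orientation; "wrist_force": force on the tool from outside, world axes, zero at the start; "torque": the same for the moment, N m; "width": opening from 0.0 (shut) to 1.0 (fully open).
Only numpy, scipy, OpenCV 4.12 (cv2) and the standard library are available. Lean on these libraries where they do the work, as an engineer would, in place of code of your own. Each camera call takes 0.05 s, during which the arm holds its last target. There are 200 camera calls.

## Working session

There is one attempt and no reset: what is moved stays moved. The work goes in short steps, Python scripts to look and compute and a tool call to move; the robot and the scene stay as the last step left them, time stands still between calls to the robot, and variables do not carry over. Pictures are saved under pics/ and viewed, about 8 in all and at most 12, crops included, and the job is handed in when it is done.

Besides the shell and the picture viewer there is one more tool, called after "Call:" as a command line: name --argument value ..., lists and objects as JSON in quotes. jog_arm: Moves the arm, as the interface text tells. Its arguments: {"type":"object","properties":{"targets":{"type":"array"},"grip_force":{"type":"number"}},"required":["targets"]}

```bash
mkdir -p pics; python3 - <<'E'
from workcell import *
import cv2,numpy as np
s=read_state();print({k:np.round(v,3).tolist() for k,v in s.items()})
ims=[]
for n in("top","scene"):
    c=camera(n);print(n,np.round(c['mtx'],1).tolist(),np.round(c['view'],3).tolist(),[k for k in c])
    cv2.imwrite(f'pics/{n}0.png',c['img'][:,:,::-1])
    for t in("chamber","bolt_left","bolt_right","vent"):
        print(t,[(round(d['p'],2),np.round(np.array(d['box'])*[512,384,512,384],1).tolist()) for d in find_in(t,n)][:4])
E
```

```text
{'time': 0.0, 'joint_pos': [-0.86, 0.041, 0.084, -0.0, -1.615, -0.334], 'qvel': [0.001, -0.002, 0.0, 0.002, 0.0, -0.002], 'tau': [-0.001, -36.82, 34.741, 6.933, -0.005, -0.0], 'tool_pos': [0.221, -0.558, 0.303], 'ee_rot': [-0.0, -0.187, 0.982, 0.001], 'wrist_force': [-0.074, 0.081, -0.386], 'torque': [-0.017, 0.038, 0.023], 'width': 0.997}
top [[374.1, 0.0, 259.7], [0.0, 374.1, 187.9], [0.0, 0.0, 1.0]] [[0.004, -1.0, -0.029, -0.036], [0.996, 0.001, 0.087, -0.551], [-0.087, -0.029, 0.996, -0.866], [0.0, 0.0, 0.0, 1.0]] ['img', 'mtx', 'view']
chamber [(0.68, [263.5, 166.1, 365.0, 230.7])]
bolt_left [(0.81, [279.8, 183.6, 296.2, 209.0])]
bolt_right [(0.55, [343.3, 187.7, 356.8, 206.9])]
vent []
scene [[358.2, 0.0, 258.2], [0.0, 358.2, 188.0], [0.0, 0.0, 1.0]] [[-0.862, -0.507, 0.011, 0.434], [0.369, -0.612, 0.7, -0.273], [-0.348, 0.607, 0.714, -0.664], [0.0, 0.0, 0.0, 1.0]] ['img', 'mtx', 'view']
chamber [(0.76, [244.2, 131.9, 325.3, 217.9])]
bolt_left [(0.54, [266.1, 166.7, 285.4, 185.8])]
bolt_right [(0.56, [294.1, 132.1, 309.8, 149.4])]
vent [(0.56, [287.3, 151.3, 298.3, 167.3])]
```

View pics/top0.png

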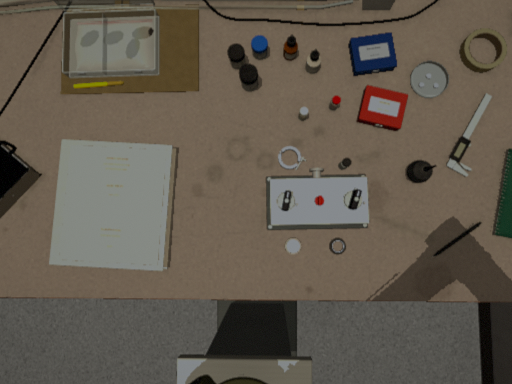

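The top view shows the chamber at about cols 266–369, rows 176–229, nearly aligned with the world. The black bars are near (287,201) and (355,199), and the red vent is at (319,201).

```bash
cat > h.py <<'E'
from workcell import *
import cv2,numpy as np
from scipy.spatial.transform import Rotation as R
def ray(c,px,z):
    K,V=c['mtx'],c['view'];d=np.linalg.inv(K)@[px[0],px[1],1];d=d*[1,-1,-1]
    Rm,t=V[:3,:3],V[:3,3];o=-Rm.T@t;d=Rm.T@d
    return o+d*(z-o[2])/d[2]
def proj(c,P):
    p=np.asarray(P,float)@c['view'][:3,:3].T+c['view'][:3,3];p=p*[1,-1,-1];q=p@c['mtx'].T
    return q[:,:2]/q[:,2:]
def dark(c,ctr,r,thr=60,ztop=.1):
    """dark bar near pixel ctr: centre (world, ztop), bar direction (world deg)"""
    m=(c['img'].max(2)<thr).astype(np.uint8);n,l,st,ce=cv2.connectedComponentsWithStats(m)
    ok=[i for i in range(1,n) if np.hypot(*(ce[i]-ctr))<r and st[i,4]>15]
    if not ok:return None
    i=max(ok,key=lambda i:st[i,4]);v,u=np.nonzero(l==i)
    P=np.array([ray(c,(a,b),ztop)[:2] for a,b in zip(u,v)],np.float32)
    (ctr2,(w,h),a)=cv2.minAreaRect(P*1000);
    if w<h:a+=90
    return np.array(ctr2)/1000,(w,h),a,st[i]
E
python3 - <<'E'
from h import *
c=camera("top")
for t in("chamber","bolt_left","bolt_right","vent"):
    for d in silhouettes(t,"top")[:3]:
        v,u=np.nonzero(d['pixels']);z={'chamber':.06,'vent':.08}.get(t,.085)
        P=np.array([ray(c,(a,b),z)[:2]*1000 for a,b in zip(u,v)],np.float32)
        print(t,round(d['p'],2),len(u),u.mean().round(1),v.mean().round(1),cv2.minAreaRect(P))
for p in((287,201),(355,199)):print(dark(c,p,8),ray(c,p,.09))
# red
im=c['img'].astype(int);m=(im[:,:,0]>1.8*im[:,:,1]+20);m[:190]=0;m[212:]=0;v,u=np.nonzero(m);print('red',u.mean(),v.mean(),ray(c,(u.mean(),v.mean()),.078))
# white lid
g=(im.min(2)>130).astype(np.uint8);n,l,st,ce=cv2.connectedComponentsWithStats(g)
i=min(range(1,n),key=lambda i:np.hypot(*(ce[i]-[318,202])));v,u=np.nonzero(l==i)
print(st[i],cv2.minAreaRect(np.array([ray(c,(a,b),.06)[:2]*1000 for a,b in zip(u,v)],np.float32)))
cv2.imwrite('pics/crop0.png',cv2.resize(c['img'][160:245,255:380,::-1],None,fx=6,fy=6,interpolation=cv2.INTER_CUBIC))
s=read_state();print(R.from_quat(np.roll(s['ee_rot'],-1)).as_matrix().round(3))
E
```

```text
chamber 0.91 5528 316.7 201.0 ((526.021484375, -164.81857299804688), (139.2793731689453, 229.7633514404297), 1.3627458810806274)
bolt_left 0.66 259 285.3 200.4 ((517.7996215820312, -94.26091003417969), (36.92987823486328, 39.32633972167969), 36.92593765258789)
bolt_right 0.8 315 353.0 198.6 ((522.458251953125, -240.35081481933594), (37.01703643798828, 46.464759826660156), 88.8609619140625)
vent 0.49 51 318.8 199.8 ((520.2836303710938, -166.78770446777344), (15.410340309143066, 15.562005996704102), 89.46971893310547)
(array([ 0.51679858, -0.09466269]), (13.119999885559082, 42.038421630859375), 168.5442886352539, array([282, 191,   9,  20,  84], dtype=int32)) [ 0.51628743 -0.09684294  0.09      ]
(array([ 0.51954596, -0.24139474]), (17.013940811157227, 42.06948471069336), 165.13714599609375, array([349, 190,  10,  19, 109], dtype=int32)) [ 0.52095916 -0.24466913  0.09      ]
red 319.0833333333333 200.21666666666667 [ 0.5188053  -0.16831344  0.078     ]
[ 271  178   98   46 3552] ((519.1222534179688, -170.0370635986328), (101.28736877441406, 217.40069580078125), 1.3357008695602417)
[[-0.93  -0.368 -0.   ]
 [-0.368  0.93   0.   ]
 [ 0.     0.    -1.   ]]
```

View pics/crop0.png

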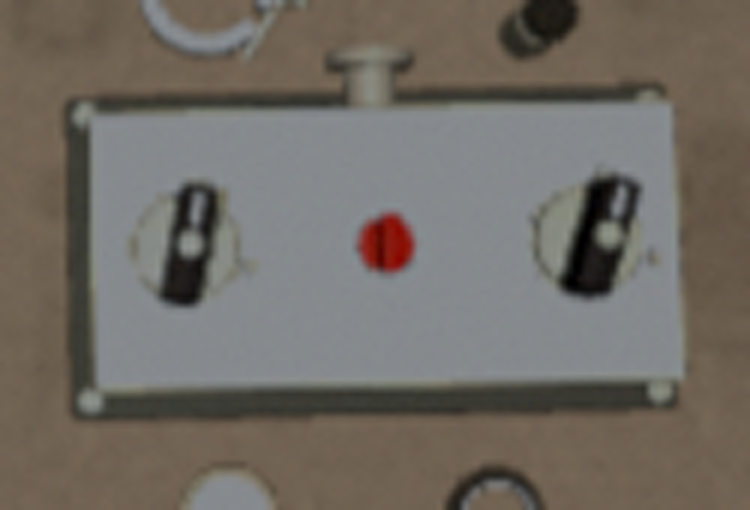

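The crop shows the bar tops near left (190,243) and right (605,236), which are crop pixels, each tilted slightly clockwise from chamber x. The red vent bar lies along x. My estimates:
- **Chamber yaw:** about +1.2°.
- **Left bolt:** (0.517, -0.0945), bar at -11.5°.
- **Right bolt:** (0.520, -0.241), bar at -15°.

I'll turn the wrist about -147° on the way so the later clockwise turn stays within the joint 6 range.

Call:
jog_arm --targets '[{"tx": -0.03, "ty": 0.02, "tz": 0, "twist": -8, "grip": 0.4}, {"tx": -0.08, "ty": 0.055, "tz": 0, "twist": -18, "grip": 0.4}, {"tx": -0.13, "ty": 0.09, "tz": 0, "twist": -28, "grip": 0.4}, {"tx": -0.18, "ty": 0.125, "tz": 0, "twist": -38, "grip": 0.4}, {"tx": -0.23, "ty": 0.16, "tz": 0, "twist": -48, "grip": 0.4}, {"tx": -0.28, "ty": 0.195, "tz": 0, "twist": -58, "grip": 0.4}, {"tx": -0.33, "ty": 0.23, "tz": 0, "twist": -68, "grip": 0.4}, {"tx": -0.37, "ty": 0.265, "tz": 0, "twist": -78, "grip": 0.4}]' --grip_force 40

```text
time: 1.75
tool_pos: [0.4681, -0.1733, 0.304]
ee_rot: [-0.0, 0.766, -0.643, 0.0]
wrist_force: [0.5, -0.1, -0.2]
width: 0.599
```

```bash
cat > st.py <<'E'
from h import *
import sys
def st(goal=None,yaw=None):
    s=read_state();M=R.from_quat(np.roll(s['ee_rot'],-1)).as_matrix()
    print('t',round(s['time'],2),'p',np.round(s['tool_pos'],4),'yawY',np.degrees(np.arctan2(M[1,1],M[0,1])).round(2),'q1,q6',np.round(np.array(s['joint_pos'])[[0,5]],2),'F',np.round(s['wrist_force'],1),'T',np.round(s['torque'],2),'w',round(s['width'],3))
    if goal is not None:
        y=np.degrees(np.arctan2(M[1,1],M[0,1]));print('t-shift',np.round(M.T@(np.array(goal)-s['tool_pos']),4),'twist',round((y-yaw+180)%360-180,1))
    return s
E
python3 -c "
from st import *
st([.517,-.0945,.26],258.5)"
```

```text
t 1.75 p [ 0.4681 -0.1733  0.304 ] yawY -170.04 q1,q6 [0.05 0.12] F [ 0.5 -0.1 -0.2] T [-0.07 -0.07  0.01] w 0.599
t-shift [-0.0692 -0.0617  0.044 ] twist -68.5
```

Call:
jog_arm --targets '[{"tx": -0.012, "ty": -0.01, "tz": 0.005, "twist": -10, "grip": 0.4}, {"tx": -0.024, "ty": -0.02, "tz": 0.01, "twist": -20, "grip": 0.4}, {"tx": -0.036, "ty": -0.03, "tz": 0.02, "twist": -30, "grip": 0.4}, {"tx": -0.048, "ty": -0.04, "tz": 0.03, "twist": -40, "grip": 0.4}, {"tx": -0.06, "ty": -0.052, "tz": 0.04, "twist": -50, "grip": 0.4}, {"tx": -0.069, "ty": -0.062, "tz": 0.044, "twist": -60, "grip": 0.4}, {"tx": -0.069, "ty": -0.062, "tz": 0.044, "twist": -68.5, "grip": 0.4}, {"tx": -0.069, "ty": -0.062, "tz": 0.044, "twist": -68.5, "grip": 0.4}]'

```text
time: 2.75
tool_pos: [0.517, -0.0969, 0.2599]
ee_rot: [-0.0, 0.995, -0.104, -0.0]
wrist_force: [-0.0, -0.1, -0.2]
width: 0.597
```

```bash
python3 - <<'E'
from st import *
c=camera("wrist");st([.517,-.0945,.26],258.5)
print(np.round(proj(c,[[.517,-.0945,.1],[.5195,-.2414,.1],[.5188,-.1683,.08]]),1))
cv2.imwrite('pics/w1.png',c['img'][:,:,::-1])
for t in("bolt_left","bolt_right"):
    for d in silhouettes(t,"wrist")[:3]:
        v,u=np.nonzero(d['pixels']);print(t,round(d['p'],2),len(u),u.mean().round(1),v.mean().round(1))
E
```

```text
t 2.8 p [ 0.5169 -0.097   0.26  ] yawY -102.08 q1,q6 [0.2  1.16] F [-0.7 -0.1 -0.3] T [ 0.05 -0.05  0.  ] w 0.601
t-shift [-0.0005 -0.0025 -0.    ] twist -0.6
[[254.  202.8]
 [442.3 162. ]
 [339.8 175.5]]
bolt_left 0.79 1905 256.0 191.0
bolt_right 0.83 2891 432.2 151.7
```

View pics/w1.png

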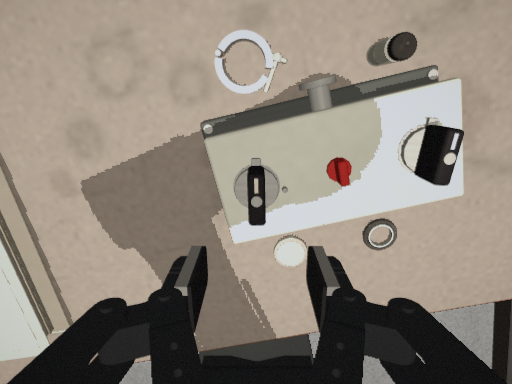

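The wrist view shows the left bar nearly vertical with its pivot at about (256.5,201), close to the projected (254,203). The right bar is near (447,158) and the vent at (340,170).

```bash
python3 - <<'E'
from st import *
c=camera("wrist")
for p in((256.5,201),(448.5,158)):print(ray(c,p,.1),dark(c,p,25,45))
print(ray(c,(256,168),.1)-ray(c,(257.5,223),.1))
cv2.imwrite('pics/w2.png',cv2.resize(c['img'][150:240,210:310,::-1],None,fx=6,fy=6,interpolation=cv2.INTER_CUBIC))
E
```

```text
[ 0.51802144 -0.09696635  0.1       ] (array([ 0.52227423, -0.09742967]), (12.69619083404541, 48.22509002685547), 168.3753204345703, array([248, 166,  17,  59, 712], dtype=int32))
[ 0.52135464 -0.24638199  0.1       ] (array([ 0.52543323, -0.2378109 ]), (28.707210540771484, 43.29560852050781), 162.9969482421875, array([ 415,  125,   48,   59, 1478], dtype=int32))
[ 0.04497541 -0.00839641  0.        ]
```

View pics/w2.png

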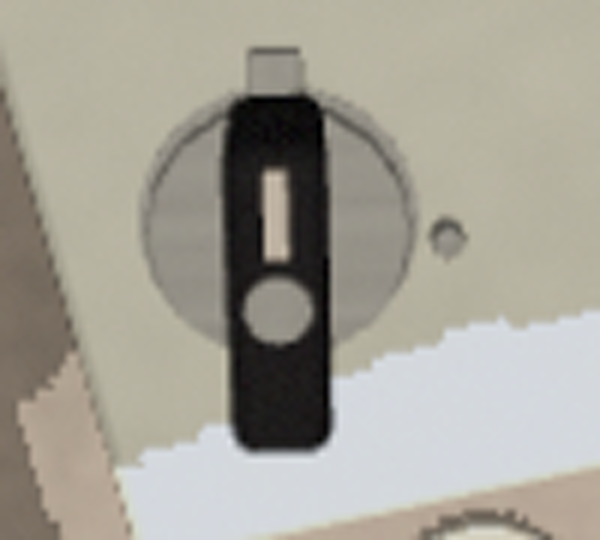

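Call:
jog_arm --targets '[{"tx": 0.001, "tz": 0.03, "grip": 0.4}, {"tx": 0.001, "tz": 0.06, "grip": 0.4}, {"tx": 0.001, "tz": 0.085, "grip": 0.4}, {"tx": 0.001, "tz": 0.105, "grip": 0.4}, {"tx": 0.001, "tz": 0.113, "grip": 0.4}, {"tx": 0.001, "tz": 0.113, "grip": 0.7}, {"tx": 0.001, "tz": 0.113, "grip": 1}, {"tx": 0.001, "tz": 0.113, "grip": 1}]' --grip_force 30

```text
schema error: expected keys tx, ty, tz, twist, grip
```

Call:
jog_arm --targets '[{"grip": 1}, {"grip": 1}, {"twist": 3, "grip": 1}, {"twist": 6, "grip": 1}, {"twist": 9, "grip": 1}, {"twist": 12, "grip": 1}, {"twist": 15, "grip": 1}, {"twist": 15, "grip": 1}]'

```text
schema error: expected keys tx, ty, tz, twist, grip
```

```bash
python3 -c "
from st import *
st()"
```

```text
t 2.95 p [ 0.5169 -0.0971  0.26  ] yawY -102.04 q1,q6 [0.2  1.16] F [0.6 0.7 0.3] T [ 0.01  0.02 -0.04] w 0.602
```

All keys are needed in every row.

Call:
jog_arm --targets '[{"tx": 0.001, "ty": 0, "tz": 0.03, "twist": 0, "grip": 0.4}, {"tx": 0.001, "ty": 0, "tz": 0.06, "twist": 0, "grip": 0.4}, {"tx": 0.001, "ty": 0, "tz": 0.085, "twist": 0, "grip": 0.4}, {"tx": 0.001, "ty": 0, "tz": 0.105, "twist": 0, "grip": 0.4}, {"tx": 0.001, "ty": 0, "tz": 0.113, "twist": 0, "grip": 0.4}, {"tx": 0.001, "ty": 0, "tz": 0.113, "twist": 0, "grip": 0.7}, {"tx": 0.001, "ty": 0, "tz": 0.113, "twist": 0, "grip": 1}, {"tx": 0.001, "ty": 0, "tz": 0.113, "twist": 0, "grip": 1}]' --grip_force 30

```text
time: 3.95
tool_pos: [0.5185, -0.0969, 0.1481]
ee_rot: [-0.0, 0.995, -0.104, 0.001]
wrist_force: [-1.1, 2.1, 3.6]
width: 0.151
```

```bash
python3 -c "
from st import *
st()"
```

```text
t 3.95 p [ 0.5185 -0.0969  0.1481] yawY -101.9 q1,q6 [0.2  1.17] F [-1.1  2.1  3.6] T [0.72 0.23 0.03] w 0.151
```

Gripped, with low force on the wrist. Next I turn clockwise.

Call:
jog_arm --targets '[{"tx": 0, "ty": 0, "tz": 0, "twist": 4, "grip": 1}, {"tx": 0, "ty": 0, "tz": 0, "twist": 12, "grip": 1}, {"tx": 0, "ty": 0, "tz": 0, "twist": 21, "grip": 1}, {"tx": 0, "ty": 0, "tz": 0, "twist": 30, "grip": 1}, {"tx": 0, "ty": 0, "tz": 0, "twist": 39, "grip": 1}, {"tx": 0, "ty": 0, "tz": 0, "twist": 48, "grip": 1}, {"tx": 0, "ty": 0, "tz": 0, "twist": 56, "grip": 1}, {"tx": 0, "ty": 0, "tz": 0, "twist": 62, "grip": 1}]'

```text
time: 4.95
tool_pos: [0.518, -0.0974, 0.1481]
ee_rot: [0.0, 0.798, -0.603, 0.0]
wrist_force: [-2.5, -0.2, 4.8]
width: 0.16
```

```bash
python3 -c "
from st import *
st()"
```

```text
t 4.95 p [ 0.518  -0.0974  0.1481] yawY -164.12 q1,q6 [0.2  0.08] F [-2.5 -0.2  4.8] T [0.06 0.97 0.07] w 0.16
```

Call:
jog_arm --targets '[{"tx": 0, "ty": 0, "tz": 0, "twist": 3, "grip": 1}, {"tx": 0, "ty": 0, "tz": 0, "twist": 6, "grip": 1}, {"tx": 0, "ty": 0, "tz": 0, "twist": 9, "grip": 1}, {"tx": 0, "ty": 0, "tz": 0, "twist": 11, "grip": 1}, {"tx": 0, "ty": 0, "tz": 0, "twist": 12, "grip": 1}, {"tx": 0, "ty": 0, "tz": 0, "twist": 13, "grip": 1}, {"tx": 0, "ty": 0, "tz": 0, "twist": 14, "grip": 1}, {"tx": 0, "ty": 0, "tz": 0, "twist": 14, "grip": 1}]'

```text
time: 5.95
tool_pos: [0.5179, -0.0975, 0.1482]
ee_rot: [0.0, 0.72, -0.694, 0.0]
wrist_force: [-3.9, 0.2, 6.5]
width: 0.159
```

```bash
python3 -c "
from st import *
st()"
```

```text
t 5.95 p [ 0.5179 -0.0975  0.1482] yawY -177.92 q1,q6 [ 0.2  -0.16] F [-3.9  0.2  6.5] T [0.11 1.52 0.  ] w 0.159
```

No stop torque yet at -177.9°; I expect the stop near -178.7°. I'll press on gently.

Call:
jog_arm --targets '[{"tx": 0, "ty": 0, "tz": 0, "twist": 0.5, "grip": 1}, {"tx": 0, "ty": 0, "tz": 0, "twist": 1, "grip": 1}, {"tx": 0, "ty": 0, "tz": 0, "twist": 1.5, "grip": 1}, {"tx": 0, "ty": 0, "tz": 0, "twist": 2, "grip": 1}, {"tx": 0, "ty": 0, "tz": 0, "twist": 2.5, "grip": 1}, {"tx": 0, "ty": 0, "tz": 0, "twist": 3, "grip": 1}, {"tx": 0, "ty": 0, "tz": 0, "twist": 3, "grip": 1}, {"tx": 0, "ty": 0, "tz": 0, "twist": 3, "grip": 1}]'

```text
time: 6.95
tool_pos: [0.5178, -0.0974, 0.1482]
ee_rot: [-0.0, -0.702, 0.712, -0.0]
wrist_force: [-4.3, -0.1, 6.1]
width: 0.155
```

```bash
python3 -c "
from st import *
st()"
```

```text
t 6.95 p [ 0.5178 -0.0974  0.1482] yawY 179.16 q1,q6 [ 0.2  -0.21] F [-4.3 -0.1  6.1] T [0.04 1.51 0.66] w 0.155
```

A yaw torque of 0.66 N m against 0.08 N m friction means the left bolt is at its stop. I'll release, lift, and go to the right bolt.

Call:
jog_arm --targets '[{"tx": 0, "ty": 0, "tz": 0, "twist": 3, "grip": 0.4}, {"tx": 0, "ty": 0, "tz": 0, "twist": 3, "grip": 0.4}, {"tx": 0, "ty": 0, "tz": -0.02, "twist": 3, "grip": 0.4}, {"tx": 0, "ty": 0, "tz": -0.06, "twist": 3, "grip": 0.4}, {"tx": 0.02, "ty": 0, "tz": -0.112, "twist": 0, "grip": 0.4}, {"tx": 0.06, "ty": -0.002, "tz": -0.112, "twist": -10, "grip": 0.4}, {"tx": 0.1, "ty": -0.003, "tz": -0.112, "twist": -20, "grip": 0.4}, {"tx": 0.13, "ty": -0.003, "tz": -0.112, "twist": -30, "grip": 0.4}]'

```text
time: 7.95
tool_pos: [0.5188, -0.2286, 0.2589]
ee_rot: [-0.0, 0.864, -0.504, 0.0]
wrist_force: [0.1, -0.2, 1.0]
width: 0.597
```

```bash
python3 -c "
from st import *
st([.5213,-.2464,.26],254)"
```

```text
t 7.95 p [ 0.5188 -0.2286  0.2589] yawY -150.55 q1,q6 [-0.06  0.58] F [ 0.1 -0.2  1. ] T [0.04 0.   0.03] w 0.597
t-shift [ 0.0167  0.0066 -0.0011] twist -44.5
```

Call:
jog_arm --targets '[{"tx": 0.006, "ty": 0.002, "tz": 0, "twist": -10, "grip": 0.4}, {"tx": 0.012, "ty": 0.004, "tz": 0, "twist": -20, "grip": 0.4}, {"tx": 0.0167, "ty": 0.0066, "tz": 0, "twist": -30, "grip": 0.4}, {"tx": 0.0167, "ty": 0.0066, "tz": 0, "twist": -40, "grip": 0.4}, {"tx": 0.0167, "ty": 0.0066, "tz": 0, "twist": -44.5, "grip": 0.4}, {"tx": 0.0167, "ty": 0.0066, "tz": 0, "twist": -44.5, "grip": 0.4}, {"tx": 0.0167, "ty": 0.0066, "tz": 0, "twist": -44.5, "grip": 0.4}, {"tx": 0.0167, "ty": 0.0066, "tz": 0, "twist": -44.5, "grip": 0.4}]'

```text
time: 8.95
tool_pos: [0.5212, -0.245, 0.2589]
ee_rot: [-0.0, 0.99, -0.143, -0.0]
wrist_force: [0.7, 0.1, -0.2]
width: 0.6
```

```bash
python3 - <<'E'
from st import *
c=camera("wrist");st([.5213,-.2464,.146],254)
p=proj(c,[[.5213,-.2464,.1],[.518,-.097,.1]]);print(p.round(1))
for q in p:print(dark(c,q,25,45))
cv2.imwrite('pics/w3.png',c['img'][:,:,::-1])
E
```

```text
t 9.0 p [ 0.5212 -0.245   0.2589] yawY -106.44 q1,q6 [-0.09  1.38] F [ 0.5 -0.9  0.7] T [ 0.   -0.04  0.08] w 0.6
t-shift [0.0005 0.0013 0.1129] twist -0.4
[[258.6 202.1]
 [ 88.3 253.4]]
(array([ 0.52585046, -0.24801865]), (12.519662857055664, 47.151798248291016), 163.22454071044922, array([251, 167,  17,  58, 601], dtype=int32))
(array([ 0.5233739 , -0.10670374]), (20.056255340576172, 59.00554656982422), 91.31253683567047, array([  65,  225,   64,   39, 1126], dtype=int32))
```

View pics/w3.png

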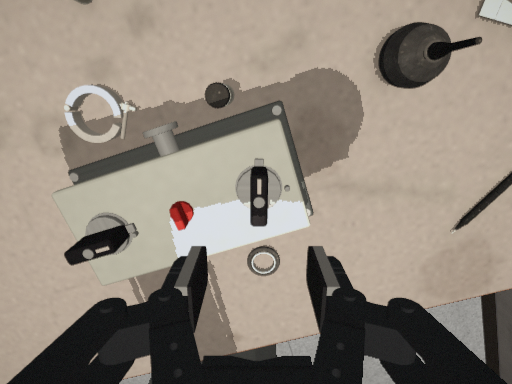

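The left bar now reads 91.3°, which equals yaw plus 90°, so it is home. The right bar's pivot is at (259,202), matching the projection, and its angle matches the tool. The vent at (181,213) is unchanged. I descend and grip.

Call:
jog_arm --targets '[{"tx": 0.0005, "ty": 0.001, "tz": 0.03, "twist": 0, "grip": 0.4}, {"tx": 0.0005, "ty": 0.001, "tz": 0.06, "twist": 0, "grip": 0.4}, {"tx": 0.0005, "ty": 0.001, "tz": 0.085, "twist": 0, "grip": 0.4}, {"tx": 0.0005, "ty": 0.001, "tz": 0.104, "twist": 0, "grip": 0.4}, {"tx": 0.0005, "ty": 0.001, "tz": 0.111, "twist": 0, "grip": 0.4}, {"tx": 0.0005, "ty": 0.001, "tz": 0.111, "twist": 0, "grip": 0.7}, {"tx": 0.0005, "ty": 0.001, "tz": 0.111, "twist": 0, "grip": 1}, {"tx": 0.0005, "ty": 0.001, "tz": 0.111, "twist": 0, "grip": 1}]'

```text
time: 10.0
tool_pos: [0.5218, -0.2467, 0.1492]
ee_rot: [0.0, 0.99, -0.143, 0.001]
wrist_force: [-0.6, -1.6, 2.7]
width: 0.158
```

Call:
jog_arm --targets '[{"tx": 0, "ty": 0, "tz": 0, "twist": 4, "grip": 1}, {"tx": 0, "ty": 0, "tz": 0, "twist": 12, "grip": 1}, {"tx": 0, "ty": 0, "tz": 0, "twist": 21, "grip": 1}, {"tx": 0, "ty": 0, "tz": 0, "twist": 30, "grip": 1}, {"tx": 0, "ty": 0, "tz": 0, "twist": 39, "grip": 1}, {"tx": 0, "ty": 0, "tz": 0, "twist": 48, "grip": 1}, {"tx": 0, "ty": 0, "tz": 0, "twist": 56, "grip": 1}, {"tx": 0, "ty": 0, "tz": 0, "twist": 60, "grip": 1}]'

```text
time: 11.0
tool_pos: [0.5214, -0.2471, 0.1493]
ee_rot: [0.001, 0.785, -0.62, 0.001]
wrist_force: [-1.4, -2.8, 2.4]
width: 0.161
```

```bash
python3 -c "
from st import *
st()"
```

```text
t 11.0 p [ 0.5214 -0.2471  0.1493] yawY -166.6 q1,q6 [-0.09  0.33] F [-1.4 -2.8  2.4] T [-1.36  0.63  0.05] w 0.161
```

Call:
jog_arm --targets '[{"tx": 0, "ty": 0, "tz": 0, "twist": 3, "grip": 1}, {"tx": 0, "ty": 0, "tz": 0, "twist": 6, "grip": 1}, {"tx": 0, "ty": 0, "tz": 0, "twist": 9, "grip": 1}, {"tx": 0, "ty": 0, "tz": 0, "twist": 11, "grip": 1}, {"tx": 0, "ty": 0, "tz": 0, "twist": 13, "grip": 1}, {"tx": 0, "ty": 0, "tz": 0, "twist": 14, "grip": 1}, {"tx": 0, "ty": 0, "tz": 0, "twist": 15, "grip": 1}, {"tx": 0, "ty": 0, "tz": 0, "twist": 15, "grip": 1}]'

```text
time: 12.0
tool_pos: [0.5213, -0.2471, 0.1493]
ee_rot: [-0.001, -0.699, 0.715, -0.001]
wrist_force: [-3.5, -5.4, 2.6]
width: 0.152
```

```bash
python3 -c "
from st import *
st()"
```

```text
t 12.0 p [ 0.5213 -0.2471  0.1493] yawY 178.68 q1,q6 [-0.09  0.07] F [-3.5 -5.4  2.6] T [-1.73  1.01  1.06] w 0.152
```

The torque is 1.06 N m, so the right bolt is at its stop. I'll release, lift, and back off a little so both bolts are in view.

Call:
jog_arm --targets '[{"tx": 0, "ty": 0, "tz": 0, "twist": 0, "grip": 0.4}, {"tx": 0, "ty": 0, "tz": 0, "twist": 0, "grip": 0.4}, {"tx": 0, "ty": 0, "tz": -0.02, "twist": 0, "grip": 0.4}, {"tx": 0, "ty": 0, "tz": -0.06, "twist": 0, "grip": 0.4}, {"tx": 0, "ty": 0, "tz": -0.11, "twist": 0, "grip": 0.4}, {"tx": -0.03, "ty": 0.02, "tz": -0.14, "twist": 0, "grip": 0.4}, {"tx": -0.06, "ty": 0.04, "tz": -0.15, "twist": 0, "grip": 0.4}, {"tx": -0.07, "ty": 0.04, "tz": -0.15, "twist": 0, "grip": 0.4}]'

```text
time: 13.0
tool_pos: [0.4828, -0.1741, 0.3015]
ee_rot: [0.002, -0.699, 0.715, -0.002]
wrist_force: [0.5, -0.5, 0.1]
width: 0.598
```

```bash
python3 - <<'E'
from st import *
st();c=camera("wrist")
p=proj(c,[[.5213,-.2464,.1],[.518,-.097,.1]]);print(p.round(1))
for q in p:print(dark(c,q,25,45))
cv2.imwrite('pics/w4.png',c['img'][:,:,::-1])
E
```

```text
t 13.0 p [ 0.4828 -0.1741  0.3015] yawY 178.66 q1,q6 [ 0.05 -0.07] F [ 0.5 -0.5  0.1] T [-0.05  0.02  0.06] w 0.598
[[210.9 105.9]
 [224.7 261.1]]
(array([ 0.51924951, -0.24702988]), (15.942037582397461, 41.71516799926758), 91.13263261318207, array([202,  79,  23,  52, 736], dtype=int32))
(array([ 0.51610498, -0.10477968]), (54.79106903076172, 15.800148010253906), 88.86579895019531, array([218, 229,  17,  50, 587], dtype=int32))
```

View pics/w4.png

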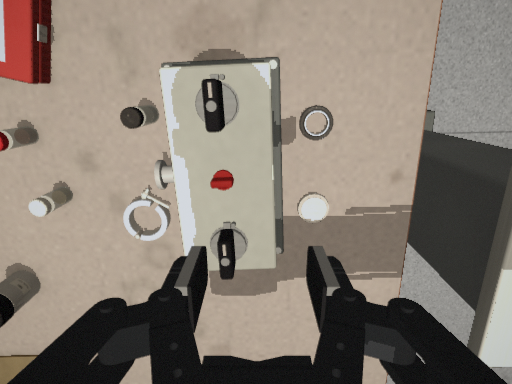

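Both bars lie along the chamber's long side, at (213,105) and (226,253), and the red vent at (222,180) still lies across it. The left bar's fit reads 88.9° here against 91.3° earlier, so I'll look closer, comparing each bar with its projected home outline.

```bash
python3 - <<'E'
from st import *
c=camera("wrist");K=6
def top(ctr,ang):
    a=np.radians(ang);d=np.array([np.cos(a),np.sin(a)]);n=np.array([-d[1],d[0]])
    return [[*(np.array(ctr)+s*.022*d+t*.007*n),.1] for s,t in((1,1),(1,-1),(-1,-1),(-1,1))]
out=[]
for ctr,(u0,v0) in(((.5214,-.2466),(175,70)),((.518,-.097),(185,215))):
    im=cv2.resize(c['img'][v0:v0+75,u0:u0+65,::-1],None,fx=K,fy=K,interpolation=cv2.INTER_CUBIC)
    im=np.clip(im.astype(float)*1.8+15,0,255).astype(np.uint8)
    q=(proj(c,top(ctr,91.3))-[u0,v0]+.5)*K
    cv2.polylines(im,[q.astype(np.int32)],True,(0,255,0),1);out.append(im)
    # bar centreline: dark pixels per row
    m=c['img'].max(2)<45;P=[]
    pc=proj(c,[[*ctr,.1]])[0]
    for v in range(int(pc[1])-18,int(pc[1])+15):
        u=np.nonzero(m[v,int(pc[0])-16:int(pc[0])+17])[0]
        if len(u)>4:P.append((v,u[0]+int(pc[0])-16,u[-1]+int(pc[0])-16))
    P=np.array(P)
    for k in(1,2):
        f=np.polyfit(P[:,0],P[:,k],1);a,b=[ray(c,(np.polyval(f,v),v),.1) for v in(P[0,0],P[-1,0])]
        print('edge',k,np.degrees(np.arctan2(*(a-b)[[1,0]])).round(2)%180)
cv2.imwrite('pics/w5.png',np.hstack(out))
E
```

```text
edge 1 91.07
edge 2 91.14
edge 1 92.39
edge 2 87.52
```

View pics/w5.png

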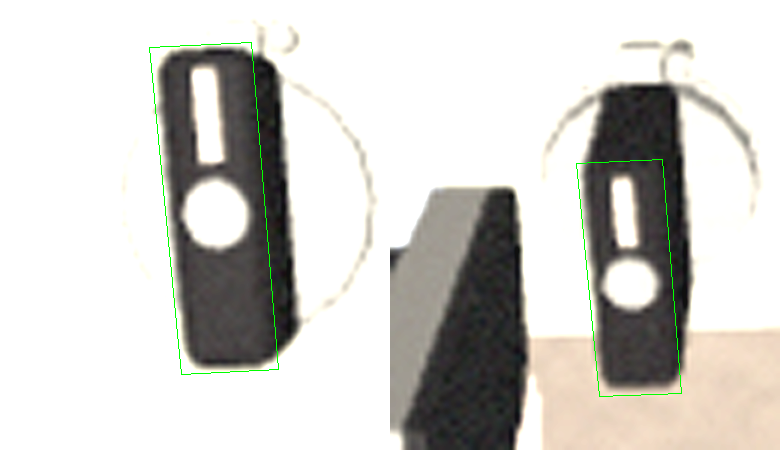

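The crops show both top faces parallel to the projected home outlines, and both disc tabs resting against the stop pins. The odd left reading came from the bar's side wall being seen in perspective. Nothing is being touched, so I'm handing in.

```bash
python3 -c "
from workcell import *
print(job_done())"
```

```text
the job is handed in; nothing more can be done
None
```

I turned both black bolt knobs clockwise to their end stops, left first and then right, and handed the job in at about 13 s of the 34 s allowed. The system gives no verdict on hand-in.

- **End stops:** With each knob at its stop, the turning torque rose to 0.66 N m (left) and 1.06 N m (right), against 0.08 N m of friction.
- **Final pictures:** Both bars lie along the chamber's long side, parallel to where they should be when home (91.3°). Both disc tabs rest against their stop pins. The vent still looks closed, with its bar across the lid.
- **Clearance:** The gripper was open and well above the lid, touching nothing.
- **Disagreement:** One automatic fit of the left bar read 88.9° instead of 91.3°. The enlarged view showed the bar's side wall had skewed that fit, and an earlier view had read 91.3°.
- **Slips:**
  - One pair of move calls was refused because of missing keys; nothing moved.
  - While releasing the left knob I commanded 3° more clockwise than intended, which only pressed it against its stop.

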